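# Raise the fume hood sash to its mark

## Task

The sash of the small sloping-front fume hood is nearly shut: put your fingertips beneath the lip along its lower edge and push it up until the lip is level with the pointed black marker on the left rail (not the round stud), then take the hand away and leave the sash standing there. Only push from beneath: do not pinch the lip or touch its upper face. Leave the marker and the glassware around the hood where they are.

Things in the scene. Friction and masses are not known exactly. Their poses are not given: they have to be found in the camera images.
- hood: Small fixed fume hood of white sheet, 360 mm wide (y), 345 deep (x), 328 high, its front sloping back at 45 degrees above a 45 mm upright sill. Origin on the worktop, in the middle under the front edge; x points into the hood, y to its left, z up. Metal rails 26 mm wide run up both sides of the slope, standing 16 mm out of it.
- sill_edge (a point): Middle of the sill's top edge, where the slope begins (hood x 0, y 0, z 45 mm). The slope plane runs from here 400 mm up and back at 45 degrees; its lowest 55 mm are a fixed metal strip, its face 2 mm out of the plane. Axes as the hood's.
- stud (a point): Round steel stud, 20 mm across, 10 mm high, on the right rail; it shows the full opening and is not the mark for this job. Centre of its foot; axes as the hood's.
- sash: Framed glass window, 300 mm wide, 180 long, sliding 160 mm up the slope. Counterweighted: stays where left; 3 to 5 N plus slight drag moves it. Its x points up the slope (45 degrees up and into the hood), y left, z out of the slope (up and toward the robot). Origin in the slope plane, level with the lip's underside, mid-width. Pane's outer face at z 9 mm, frame's at 11.
- lip_under (a point): Metal lip along the sash's lower edge: a plate 270 mm wide, 10 mm thick, standing square out of the slope to z 45 mm. Its underside (x 0, facing down the slope) is the face to push, its upper face (x 10 mm) must not be touched. The point: middle of the underside, sash x 0, y 0, z 27 mm; axes as the sash's. At the start it is 65 to 90 mm up the slope from the sill's edge, with free space beneath.
- lip_mid (a point): Middle of the lip's outer edge: sash x 5 mm, y 0, z 45 mm. Axes as the sash's. Slip only the last 15 to 25 mm of the fingers under the lip, so that the fingers and not the gripper body bear on it. (In the rules sash_c0 is the lip, sash_c1 its upper face.)
- marker_point (a point): Tip of the black pointed marker, a 22 x 24 x 6 mm block with a steel screw clamped on the left rail, pointing at the window; its height differs each time. Axes as the sash's (x up the slope). The sash is at the mark when lip_mid has x = 0 in this frame: the marker then points at the lip's end. At the start lip_mid is 40 to 120 mm lower along the slope.
- vial_a: small screw-cap glass vial, 23 mm across, 44 mm tall, standing loose on the worktop near the hood; origin at the centre of its underside. To be left alone.
- petri: flat round petri dish with lid, 89 mm across, 15 mm high, standing loose on the worktop near the hood; origin at the centre of its underside. To be left alone.
- bottle: screw-cap laboratory bottle, 56 mm across, 105 mm tall, standing loose on the worktop near the hood; origin at the centre of its underside. To be left alone.
- beaker: glass beaker, 55 mm across, 70 mm tall, standing loose on the worktop near the hood; origin at the centre of its underside. To be left alone.
- vial_b: small screw-cap glass vial, 23 mm across, 44 mm tall, standing loose on the worktop near the hood; origin at the centre of its underside. To be left alone.

How it is judged:
On the way:
1. the fingers push the lip from beneath while it is still more than 20 mm below the mark (contact force between the fingers and sash_c0 above 1 N and x of lip_mid in the frame of marker_point below -0.02 m), for 0.1 s.
At the end, for the whole second after the job is handed in: The middle of the lip's edge is level with the marker's point to within 8 mm along the slope, the sash is at rest, the marker is where it was (4 mm) and every piece of glassware is where it was (15 mm) (x of lip_mid in the frame of marker_point between -0.008 and 0.008 m and linear speed of sash below 0.005 m/s and distance of marker_point from where it was at the start of the episode below 0.004 m and distance of each of vial_a, petri, bottle, beaker, vial_b from where it was at the start of the episode below 0.015 m); the robot touches nothing.
It fails at once if the upper face of the lip is touched with more than 2 N (lip pinched or pressed down) (contact force between the fingers and sash_c1 above 2 N).
It fails at once if the marker is shifted by more than 4 mm (distance of marker_point from where it was at the start of the episode above 0.004 m).
It fails at once if a bystander is moved or lifted by more than 15 mm (distance of any of vial_a, petri, bottle, beaker, vial_b from where it was at the start of the episode above 0.015 m).
It also fails if it takes over 45 s, if anything falls off the work surface, if the arm or the gripper's body presses on something with over 40 N, if the wrist force passes 120 N, or if a joint passes its speed limit or range.

## Robot

A 6-joint arm with a two-finger parallel gripper is mounted at the origin on a cart in front of the work surface, level with it; the furniture and walls round the work are solid. World frame = base frame: x ahead of the robot, y to its left, z up, the work surface at z = 0. Lengths are in m, angles in rad, forces in N, time in s.
With the tool pointing down it reaches from about 0.25 to 0.8 m from the base axis. Payload 8.5 kg.
Tool frame: the origin (TCP) lies between the finger pads; the fingertips stand 11 mm ahead of it and the grasp point (between the pads) lies 8 mm behind it (nose_length is the z of the fingertips in the tool frame, in m); z points along the fingers, y is the direction in which the jaws open and shut (so a half turn about z gives the same grasp; the last joint's range is limited). The gripper opens to 85 mm and grips with 20 to 120 N. Pads are 22 mm wide; open, the fingers measure 114 mm over their backs; the gripper's body (76 mm by 85 mm) begins 54 mm behind the grasp point. The pads swing forward as they close: fully open they stand 13 mm farther back than shut.
Start: joints at [-1.323, 0.238, -0.013, 1.319, 0, 1.571], TCP at [0.129, -0.509, 0.242] pointing down, gripper open.
Joint ranges: [-2.66, 2.66], [-1.03, 1.9], [-1.14, 1.46], [-1.82, 2.27], [-1.45, 1.34], [-3.14, 3.14]. Speed limits (rad/s): [2.22, 2.22, 2.79, 3.14, 3.14, 3.14].

## Interface

Orientations are given as a unit quaternion [x, y, z, w].
In Python, from plant import * gives the robot as it stands.
- The arm moves only by the tool carry_out, never from a script. Its argument "deltas" is a list of rows, each a list of 5 numbers: the shift along the tool's x, y, z in m, then the turn about the tool's z in degrees, then the finger opening in m, from 0 to 0.0854. A call has 1 to 8 rows; each row is the pose to reach, as a shift and turn from the pose commanded when the call began, along the tool's axes at that moment; what a row does not reach only later rows make up. A row lasts 1/10 s, in which the tool goes at most 50 mm and 8.59 degrees, less where a joint would pass 70% of its speed; a pose out of reach is approached as far as the arm can. A call with a gripper value outside its range is refused whole. The fingers move at their own pace and stop on an object; "squeeze" is the grip in N (left out, the last holds). Time passes only in rows, so rows that repeat a pose let the fingers close. It gives the time, the measured TCP pose, the force and the opening at its end, in the units of the state.
- observe(): the state, without advancing time (a new reading comes with each control period).
- grab_frame(name): name is "side" or "top" or "wrist"; returns the picture (420x560x3 uint8, blue, green, red); there is no depth.
- calibration(name): a dict with "camera_matrix" (3x3 intrinsics, pixels), "k1" (the pictures are not rectified: a ray, as slopes to the right and down, at radius r is drawn at 1 + k1 r^2 times it, then the intrinsics apply), "extrinsics" (4x4, takes a point from camera to world coordinates). Camera axes: x right, y down, z forward; pixel columns grow to the right and rows downward; lengths in m; the calibration is good to about 2 mm. A picture is of the moment at which its call begins: read the wrist's pose just before it. calibration takes no time and is no camera call; for the wrist camera it gives the pose at the moment of the call.
- finish_job(): hands the job in, once; it reports no verdict.
The state is a dict: "time_s": time; "q": joint angles; "qvel": joint speeds; "joint_torque": joint torques, N m; "ee_pos": TCP position; "eef_rot": TCP orientation; "ft_force": force on the tool from outside, world axes, zero at the start; "wrist_torque": the same for the moment, N m; "gripper_width": opening from 0.0 (shut) to 1.0 (fully open).
Only numpy, scipy, OpenCV 4.12 (cv2) and the standard library are available. Lean on these libraries where they do the work, as an engineer would, in place of code of your own. Each camera call takes 0.05 s, during which the arm holds its last target.

## Working session

There is one attempt and no reset: what is moved stays moved. The work goes in short steps, Python scripts to look and compute and a tool call to move; the robot and the scene stay as the last step left them, time stands still between calls to the robot, and variables do not carry over. Pictures are saved under pics/ and viewed, and the job is handed in when it is done.

Besides the shell and the picture viewer there is one more tool, called after "Emit:" as name([rows], argument=value, ...), one row to a line, values as JSON. carry_out: Moves the arm, as the interface text tells. Its arguments: {"type":"object","properties":{"deltas":{"type":"array","items":{"type":"array","items":{"type":"number"}}},"squeeze":{"type":"number"}},"required":["deltas"]}

```bash
mkdir -p pics; ls; python3 - <<'E'
from plant import *
import cv2
s=observe(); print(s)
for n in ["side","top","wrist"]:
    c=calibration(n); print(n,c)
    cv2.imwrite(f"pics/{n}0.png",grab_frame(n))
E
```

```text
pics
{'time_s': 0.0, 'q': array([-1.32298909e+00,  2.38780430e-01, -1.42572209e-02,  1.31920197e+00,
       -6.87638798e-06,  1.57078789e+00]), 'qvel': array([-0.00108537,  0.00205954, -0.00108115,  0.00040718,  0.00052755,
       -0.002343  ]), 'joint_torque': array([ 4.29569400e-04, -5.38777828e+01,  3.46435976e+01,  1.82525651e-02,
        9.74013642e-05,  1.74290939e-06]), 'ee_pos': array([ 0.12867066, -0.50857289,  0.24167665]), 'eef_rot': array([ 9.92332982e-01,  1.23590989e-01, -9.25951028e-05, -7.15691935e-04]), 'ft_force': array([-0.07497942, -0.40163829, -0.29835815]), 'wrist_torque': array([ 0.01861214, -0.00485314,  0.03219704]), 'gripper_width': 0.9995894560397008}
side {'camera_matrix': array([[409.06568731,   0.        , 277.47287649],
       [  0.        , 409.06568731, 206.74738269],
       [  0.        ,   0.        ,   1.        ]]), 'k1': -0.04313278703181274, 'extrinsics': array([[-0.98736831, -0.03200241,  0.15517626,  0.3547033 ],
       [-0.15597879,  0.36835086, -0.91650873,  0.92754762],
       [-0.02782882, -0.92913588, -0.36868966,  0.50064171],
       [ 0
[... 381 characters left out ...]
0.04012415],
       [ 0.00186159, -0.20593742, -0.97856339,  1.32646454],
       [ 0.        ,  0.        ,  0.        ,  1.        ]])}
wrist {'camera_matrix': array([[360.6319171 ,   0.        , 285.78816083],
       [  0.        , 360.6319171 , 202.98540738],
       [  0.        ,   0.        ,   1.        ]]), 'k1': -0.055980609784931475, 'extrinsics': array([[ 2.44992216e-01, -9.34006560e-01, -2.60020307e-01,
         1.94579294e-01],
       [-9.69524933e-01, -2.36146008e-01, -6.52416027e-02,
        -4.91243904e-01],
       [-4.66672443e-04,  2.68079855e-01, -9.63396582e-01,
         3.72435435e-01],
       [ 0.00000000e+00,  0.00000000e+00,  0.00000000e+00,
         1.00000000e+00]])}
```

View pics/side0.png

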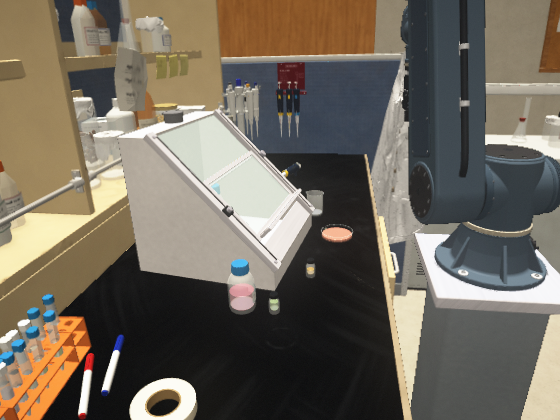

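View pics/top0.png

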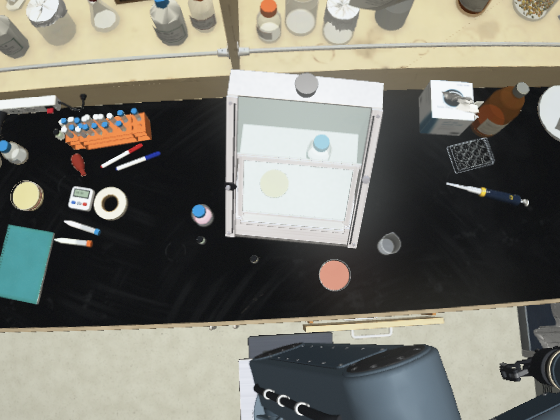

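View pics/wrist0.png

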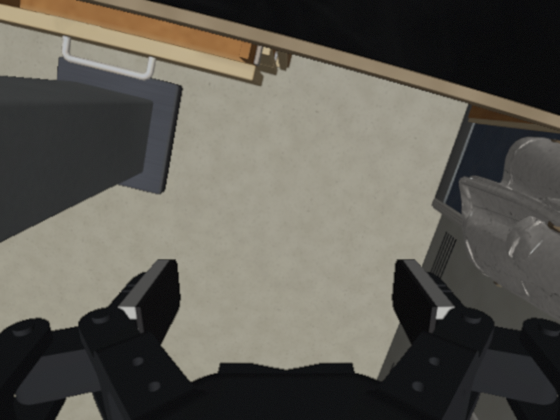

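```bash
python3 - <<'E'
import cv2
a=cv2.imread("pics/side0.png")[100:300,120:340]; cv2.imwrite("pics/side0z.png",cv2.resize(a,None,fx=3,fy=3,interpolation=cv2.INTER_CUBIC)[:600])
a=cv2.imread("pics/top0.png")[60:260,210:400]; cv2.imwrite("pics/top0z.png",cv2.resize(a,None,fx=3,fy=3,interpolation=cv2.INTER_CUBIC)[:600])
E
```

```text
(no output)
```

View pics/side0z.png

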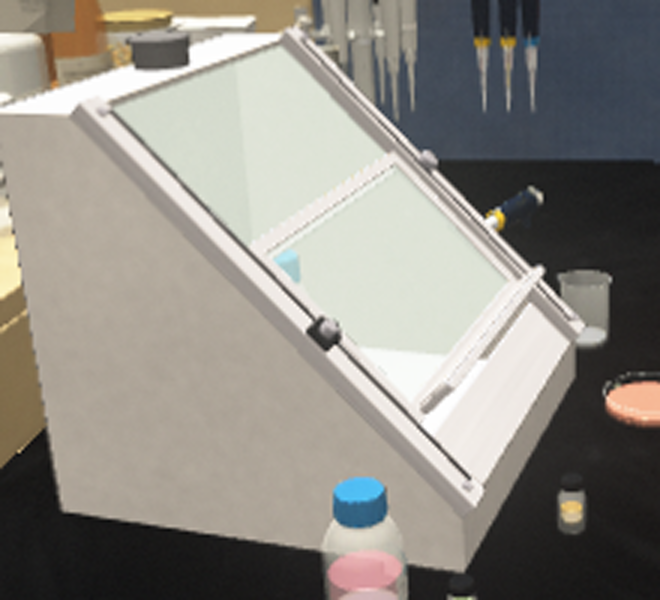

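View pics/top0z.png

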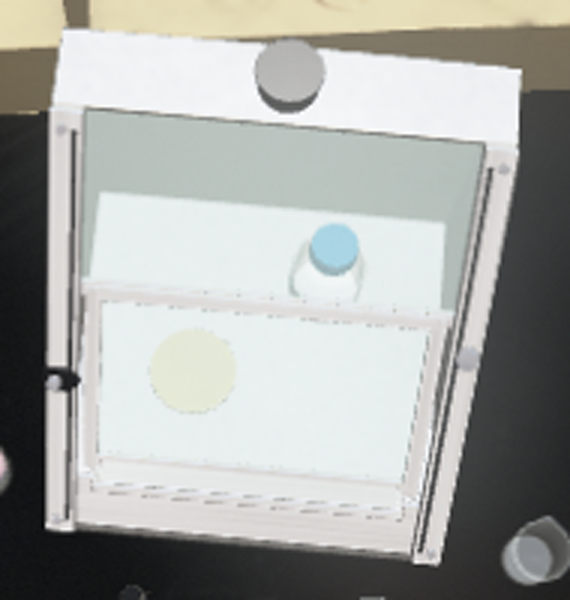

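```bash
cat > h.py <<'E'
import numpy as np, cv2, pickle
from scipy.optimize import least_squares
from plant import *
def proj(c,P):
    T=np.linalg.inv(c["extrinsics"]); p=np.atleast_2d(P)@T[:3,:3].T+T[:3,3]
    s=p[:,:2]/p[:,2:]; r2=(s**2).sum(1,keepdims=True); s=s*(1+c["k1"]*r2)
    K=c["camera_matrix"]; return s*[K[0,0],K[1,1]]+K[:2,2]
def hw(h,P):
    x,y,a=h; P=np.atleast_2d(P); c,s=np.cos(a),np.sin(a)
    return P@np.array([[c,-s,0],[s,c,0],[0,0,1]]).T+[x,y,0]
r=np.sqrt(.5)
def sl(u,y,n): return [r*(u-n), y, .045+r*(u+n)]  # slope coords->hood
E
cat > fit.py <<'E'
from h import *
z=lambda a,b,o:(a/3+o[0]-.33,b/3+o[1]-.33)
S=(120,100);T=(210,60)
obs=[("side",[0,.18,0],z(464,570,S)),("side",[.345,.18,0],z(62,512,S)),
("top",[.345,.18,.328],z(65,30,T)),("top",[.345,-.18,.328],z(521,70,T)),
("top",sl(0,.18,.016),z(47,530,T)),("top",sl(0,-.18,.016),z(439,566,T)),
("side",sl(0,-.18,.016),z(584,326,S)),]
C={n:calibration(n) for n in("side","top")}
def f(h): return np.concatenate([(proj(C[n],hw(h,P))[0]-q) for n,P,q in obs])
s=least_squares(f,[.5,0,0],loss="soft_l1"); h=s.x; print(h,f(h).reshape(-1,2).round(1).tolist())
np.save("hood.npy",h)
import sys
U=float(sys.argv[1]);M=float(sys.argv[2])
segs=[[sl(0,y,.016),sl(.4,y,.016)] for y in(.18,.154,-.154,-.18)]+[[sl(0,.18,0),sl(0,-.18,0)],[[.345,.18,.328],[.345,-.18,.328]],[[0,.18,0],[.345,.18,0]],[[0,.18,0],[0,-.18,0]],[sl(.055,.15,.002),sl(.055,-.15,.002)]]
lip=[[sl(U,.135,.045),sl(U,-.135,.045)],[sl(U+.01,.135,.045),sl(U+.01,-.135,.045)],[sl(U,.135,.045),sl(U,.135,0)],[sl(U+.18,.15,.011),sl(U+.18,-.15,.011)]]
mk=[[sl(M,.18,.022),sl(M,.14,.022)]]
for n,o in(("side",S),("top",T)):
    im=cv2.imread(f"pics/{n}0.png"); im=im[o[1]:o[1]+200,o[0]:o[0]+(220 if n=="side" else 190)]
    im=cv2.resize(im,None,fx=3,fy=3,interpolation=cv2.INTER_CUBIC)
    for L,c in((segs,(0,0,255)),(lip,(255,0,0)),(mk,(0,160,0))):
        for a in L:
            p=((proj(C[n],hw(h,a))-o)*3+1).round().astype(int); cv2.line(im,tuple(map(int,p[0])),tuple(map(int,p[1])),c,1)
    cv2.imwrite(f"pics/ov_{n}_{sys.argv[3]}.png",im)
E
python3 fit.py .075 .155 a
```

```text
[ 0.46847172 -0.00318189 -0.14536061] [[0.1, 0.7], [-0.2, -0.6], [-0.8, -0.3], [0.2, -0.1], [-0.0, -0.1], [0.5, 0.0], [0.8, -0.7]]
```

View pics/ov_side_a.png

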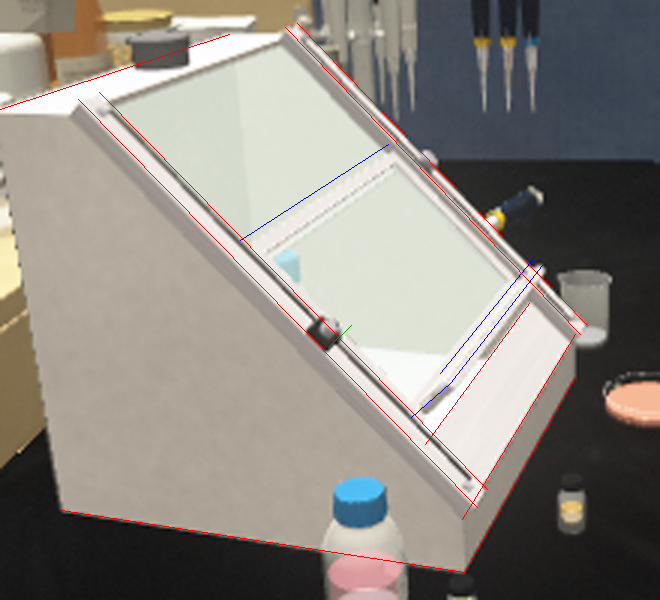

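View pics/ov_top_a.png

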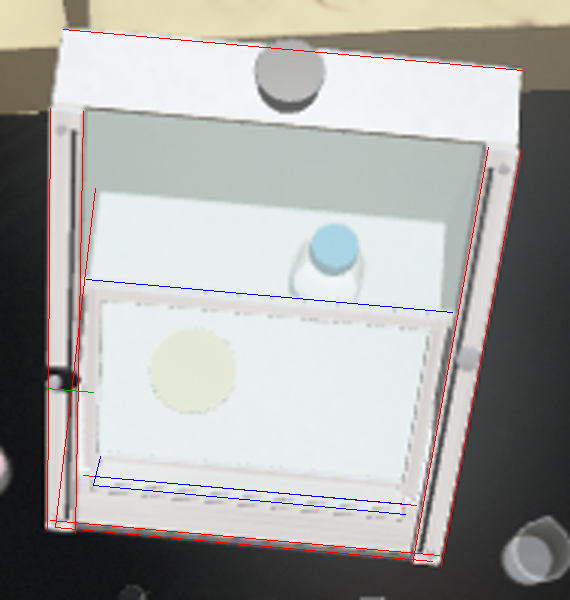

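Emit:
carry_out([
  [0.015, -0.018, 0, 0, 0],
  [0.036, -0.044, 0, 0, 0],
  [0.06, -0.074, 0, 0, 0],
  [0.084, -0.104, 0, 0, 0],
  [0.108, -0.133, 0, 0, 0],
  [0.132, -0.163, 0, 0, 0],
  [0.156, -0.193, 0, 0, 0],
  [0.18, -0.222, 0, 0, 0],
], squeeze=20)

```text
time_s: 0.95
ee_pos: [0.2489, -0.248, 0.2422]
eef_rot: [0.992, 0.123, 0.0, -0.0]
ft_force: [-0.2, 0.5, -0.2]
gripper_width: -0.004
```

Emit:
carry_out([
  [0.024, -0.03, 0, 3, 0],
  [0.05, -0.062, 0, 6, 0],
  [0.076, -0.094, 0, 9, 0],
  [0.102, -0.126, 0, 12, 0],
  [0.128, -0.158, 0, 15, 0],
  [0.153, -0.189, 0, 18, 0],
  [0.172, -0.212, 0, 21, 0],
  [0.181, -0.223, 0, 22.5, 0],
])

```text
time_s: 1.75
ee_pos: [0.3661, -0.0278, 0.2422]
eef_rot: [0.999, -0.051, 0.0, -0.017]
ft_force: [-0.7, 0.4, -0.4]
gripper_width: -0.002
```

```bash
python3 - <<'E'
from h import *
s=observe(); print(s["time_s"],s["ee_pos"],s["eef_rot"],s["gripper_width"],s["ft_force"])
c=calibration("wrist"); pickle.dump(c,open("w1.pkl","wb")); cv2.imwrite("pics/wrist1.png",grab_frame("wrist"))
E
```

```text
1.75 [ 0.36610138 -0.02776887  0.24215929] [ 9.98581535e-01 -5.05985063e-02  3.99152006e-04 -1.65695419e-02] -0.0023466809055890875 [-0.69607556  0.42334346 -0.35305333]
```

View pics/wrist1.png

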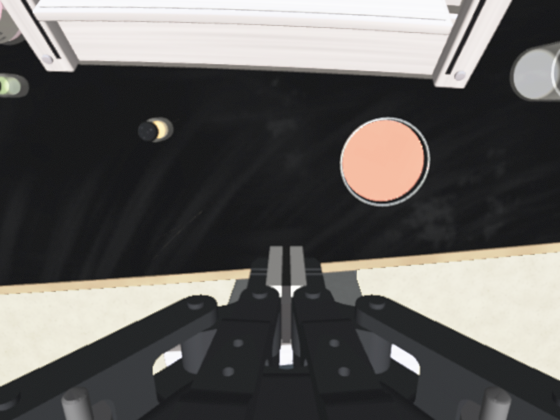

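Emit:
carry_out([
  [0.01, 0, -0.02, 0, 0],
  [0.02, 0, -0.045, 0, 0],
  [0.03, 0, -0.07, 0, 0],
  [0.04, 0, -0.095, 0, 0],
  [0.05, 0, -0.12, 0, 0],
  [0.06, 0, -0.14, 0, 0],
  [0.06, 0, -0.14, 0, 0],
  [0.06, 0, -0.14, 0, 0],
])

```text
time_s: 2.6
ee_pos: [0.4243, -0.041, 0.3819]
eef_rot: [0.998, -0.054, 0.0, -0.016]
ft_force: [0.3, -0.1, 0.0]
gripper_width: 0.002
```

```bash
python3 - <<'E'
from h import *
s=observe(); print(s["time_s"],s["ee_pos"],s["eef_rot"],s["gripper_width"],s["ft_force"])
c=calibration("wrist"); pickle.dump(c,open("w2.pkl","wb")); im=grab_frame("wrist"); cv2.imwrite("pics/wrist2.png",im)
h=np.load("hood.npy");
im=cv2.resize(im,None,fx=1.4,fy=1.4,interpolation=cv2.INTER_CUBIC)
U=.068;M=.165
for a,col in [([sl(0,y,.016),sl(.4,y,.016)],(0,0,255)) for y in(.18,.154,-.154,-.18)]+[([sl(U,.135,.045),sl(U,-.135,.045)],(255,0,0)),([sl(U+.01,.135,.045),sl(U+.01,-.135,.045)],(255,0,0)),([sl(M,.18,.022),sl(M,.14,.022)],(0,160,0)),([sl(0,.18,0),sl(0,-.18,0)],(0,0,255))]:
    a=np.linspace(a[0],a[1],20); p=proj(c,hw(h,a))*1.4
    cv2.polylines(im,[p.round().astype(np.int32)],False,col,1)
cv2.imwrite("pics/wrist2o.png",im)
E
```

```text
2.6 [ 0.42430854 -0.04104942  0.381859  ] [ 9.98435729e-01 -5.35504630e-02  2.83396218e-04 -1.60736891e-02] 0.0021097666743418344 [ 0.25657336 -0.09841017  0.00477055]
```

View pics/wrist2o.png

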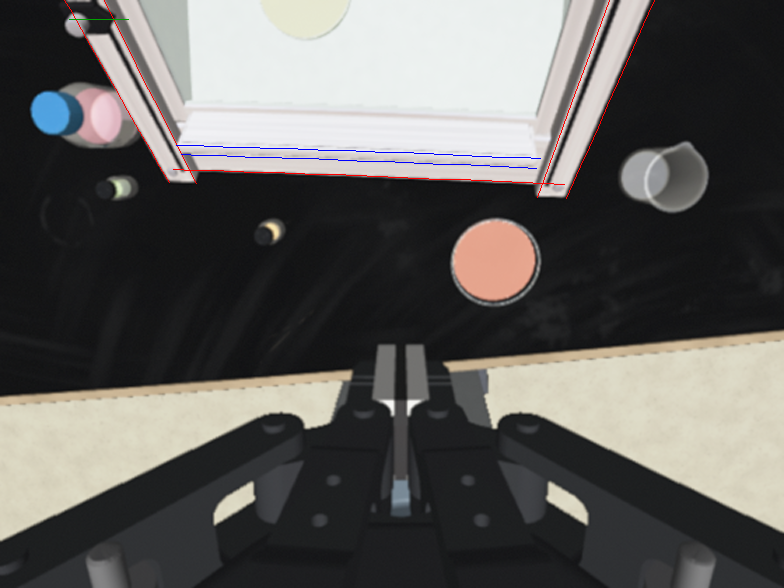

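View pics/wrist2.png

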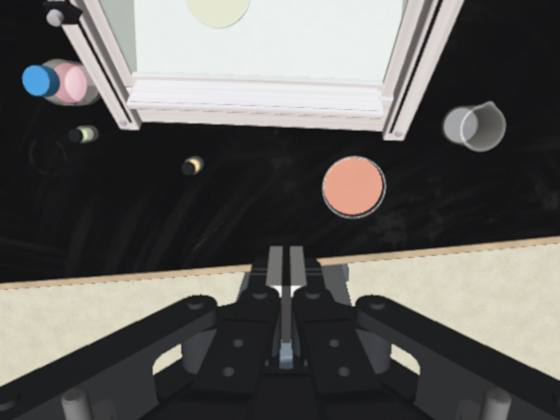

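```bash
python3 - <<'E'
from h import *
im=cv2.imread("pics/wrist2.png")
c=pickle.load(open("w2.pkl","rb")); h=np.load("hood.npy")
a=cv2.resize(im[0:140,30:180],None,fx=5,fy=5,interpolation=cv2.INTER_CUBIC)[:600]
b=a.copy()
# labelled ticks of lip outer lower edge end & marker for U,M values
for U in(.06,.065,.07,.075,.08):
    P=np.array([sl(U,.135,.045),sl(U,.06,.045)]); p=(proj(c,hw(h,P))-[30,0])*5+2
    cv2.line(b,tuple(map(int,p[0])),tuple(map(int,p[1])),(255,0,0) if U!=.07 else (0,0,255),1)
for M in(.155,.16,.165,.17,.175):
    P=np.array([sl(M,.165,.022),sl(M,.13,.022)]); p=(proj(c,hw(h,P))-[30,0])*5+2
    cv2.line(b,tuple(map(int,p[0])),tuple(map(int,p[1])),(0,160,0) if M!=.165 else (0,0,255),1)
cv2.imwrite("pics/z1.png",a);cv2.imwrite("pics/z2.png",b)
E
```

```text
(no output)
```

View pics/z1.png

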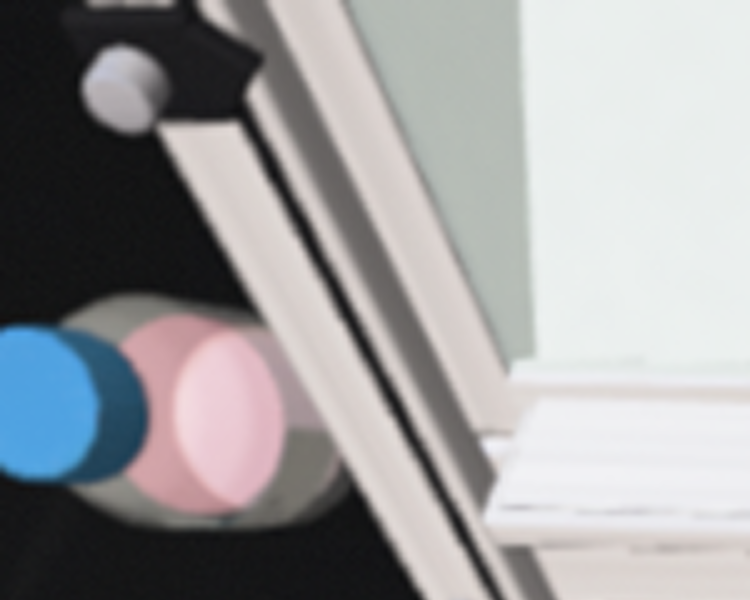

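View pics/z2.png

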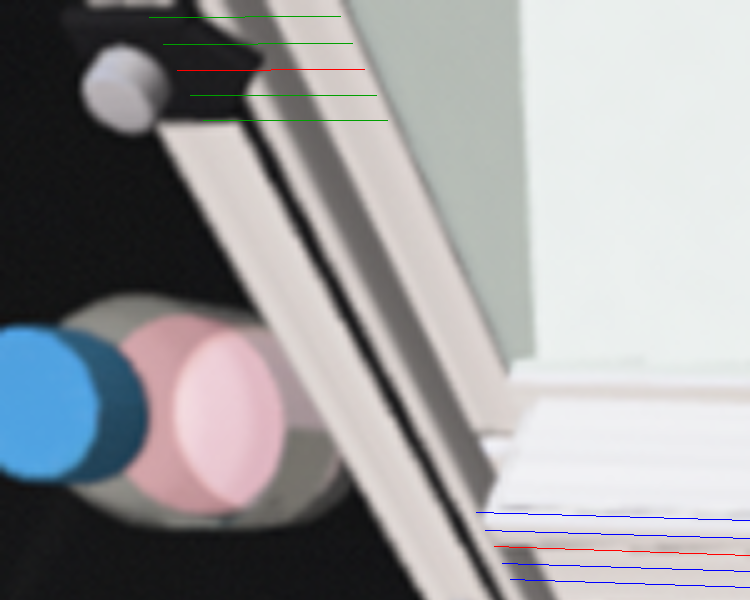

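```bash
cat > d.py <<'E'
from h import *
from scipy.spatial.transform import Rotation as R
import sys
h=np.load("hood.npy"); s=observe(); T=R.from_quat(s["eef_rot"])
t=hw(h,[float(a) for a in sys.argv[1:4]])[0]
x=T.as_matrix()[:,0]; print("t",s["time_s"],"hoodpos",(R.from_euler('z',-h[2]).apply(s["ee_pos"]-[h[0],h[1],0])).round(4),"target",t.round(4),"delta tool",T.inv().apply(t-s["ee_pos"]).round(4),"turn",np.degrees(np.arctan2(x[1],x[0])-h[2]).round(2),"z",T.as_matrix()[:,2].round(4),"F",s["ft_force"].round(1))
print("u in tool",T.inv().apply(R.from_euler('z',h[2]).apply([r,0,r])).round(4),"hx",T.inv().apply(R.from_euler('z',h[2]).apply([1,0,0])).round(4))
E
python3 d.py -.03 0 .118
```

```text
t 2.65 hoodpos [-0.0386 -0.0436  0.3815] target [0.4388 0.0012 0.118 ] delta tool [ 0.0108 -0.0347  0.2647] turn 2.23 z [ 0.0015  0.0322 -0.9995] F [-0.6  0.2 -0.8]
u in tool [ 0.7052  0.0046 -0.709 ] hx [ 0.9992  0.0388 -0.0032]
```

Emit:
carry_out([
  [0.001, -0.004, 0.02, 0.3, 0],
  [0.002, -0.008, 0.05, 0.6, 0],
  [0.004, -0.013, 0.085, 1, 0],
  [0.006, -0.018, 0.12, 1.3, 0],
  [0.008, -0.023, 0.155, 1.6, 0],
  [0.009, -0.028, 0.19, 1.9, 0],
  [0.01, -0.033, 0.22, 2.2, 0],
  [0.01, -0.035, 0.24, 2.2, 0],
])

```text
time_s: 3.45
ee_pos: [0.4332, -0.0292, 0.1407]
eef_rot: [0.998, -0.053, -0.001, -0.029]
ft_force: [-0.7, 0.0, -0.4]
gripper_width: -0.004
```

```bash
python3 d.py -.03 0 .118; python3 - <<'E'
from h import *
cv2.imwrite("pics/side1.png",grab_frame("side"))
a=cv2.imread("pics/side1.png")[80:280,150:400]; cv2.imwrite("pics/side1z.png",cv2.resize(a,None,fx=3,fy=3,interpolation=cv2.INTER_CUBIC))
E
```

```text
t 3.45 hoodpos [-0.0311 -0.0309  0.1407] target [0.4388 0.0012 0.118 ] delta tool [ 0.0025 -0.0295  0.0245] turn 2.29 z [ 1.000e-04  5.770e-02 -9.983e-01] F [-0.7  0.  -0.4]
u in tool [ 0.7023 -0.0126 -0.7118] hx [ 0.9992  0.0395 -0.0083]
```

View pics/side1z.png

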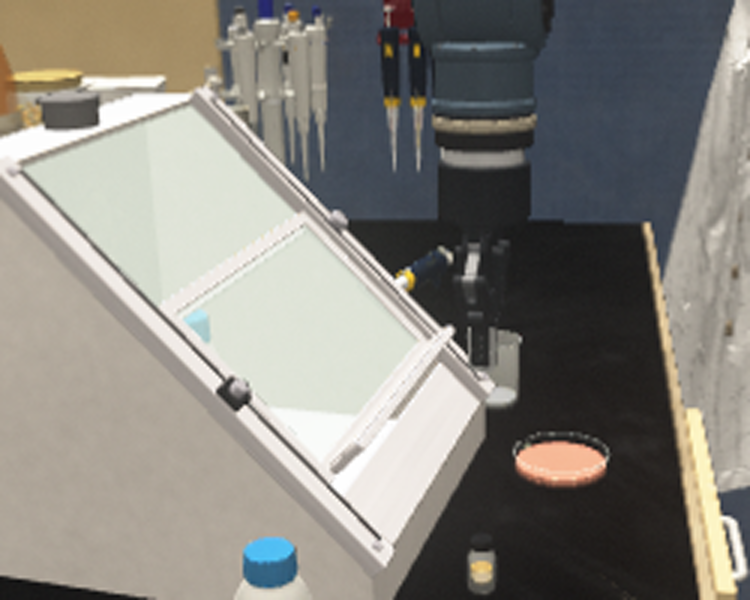

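```bash
python3 - <<'E'
from plant import *
s=observe(); print(s["q"].round(4),s["qvel"].round(3),s["joint_torque"].round(1))
E
```

```text
[-0.1063  0.1527 -0.4039  1.0235  0.0574  3.1406] [ 0.    -0.02   0.063  0.108 -0.003  0.   ] [ -0.1 -50.9  38.3   0.2   0.3   0. ]
```

Emit:
carry_out([
  [0, 0, 0, -4, 0],
  [0, 0, 0, -8, 0],
  [0, 0, 0, -12, 0],
  [0, 0, 0, -12, 0],
])

```text
time_s: 3.9
ee_pos: [0.4348, -0.0293, 0.1436]
eef_rot: [0.998, 0.053, 0.003, -0.029]
ft_force: [0.3, 1.3, 0.4]
gripper_width: -0.003
```

```bash
python3 d.py -.03 0 .118;python3 -c "
from plant import *
s=observe(); print(s['q'].round(4),s['eef_rot'].round(4))"
```

```text
t 3.9 hoodpos [-0.0295 -0.0307  0.1436] target [0.4388 0.0012 0.118 ] delta tool [ 0.0069 -0.0284  0.0273] turn 14.34 z [ 0.0031  0.0573 -0.9984] F [0.3 1.3 0.4]
u in tool [ 0.6915  0.1352 -0.7096] hx [ 0.9688  0.2478 -0.0052]
[-0.1061  0.1486 -0.395   1.0302  0.0573  2.9301] [ 0.9982  0.0526  0.0031 -0.0285]
```

Emit:
carry_out([
  [0, 0, 0.005, 3, 0],
  [0, 0, 0.013, 6, 0],
  [0, 0, 0.021, 9, 0],
  [0, 0, 0.026, 9, 0],
  [0, 0, 0.026, 9, 0],
])

```text
time_s: 4.4
ee_pos: [0.435, -0.0276, 0.1171]
eef_rot: [0.999, -0.026, 0.0, -0.029]
ft_force: [-0.7, -0.1, 0.2]
gripper_width: -0.002
```

```bash
python3 d.py -.03 -.03 .118;python3 -c "
from h import *
s=observe(); print(s['q'].round(4),s['eef_rot'].round(4))
pickle.dump(calibration('wrist'),open('w3.pkl','wb'));cv2.imwrite('pics/wrist3.png',grab_frame('wrist'))
a=grab_frame('side');cv2.imwrite('pics/side2.png',a);a=a[80:280,150:400]; cv2.imwrite('pics/side2z.png',cv2.resize(a,None,fx=3,fy=3,interpolation=cv2.INTER_CUBIC))"
```

```text
t 4.4 hoodpos [-0.0296 -0.029   0.1171] target [ 0.4344 -0.0285  0.118 ] delta tool [-0.0005  0.0009 -0.0009] turn 5.35 z [ 0.0025  0.0574 -0.9984] F [-0.7 -0.1  0.2]
u in tool [ 0.7037  0.0252 -0.7101] hx [ 0.9956  0.0931 -0.0059]
[-0.1022  0.1733 -0.4403  0.9606  0.0573  3.0913] [ 9.993e-01 -2.600e-02  5.000e-04 -2.870e-02]
```

View pics/wrist3.png

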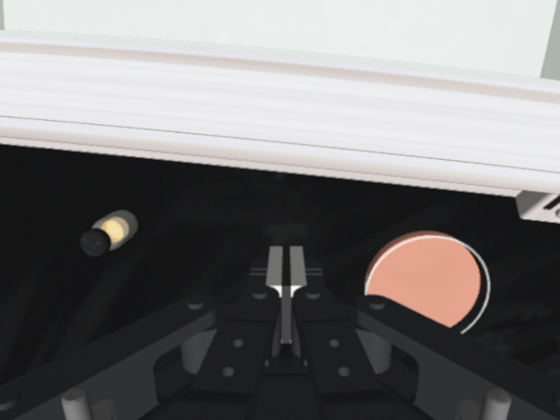

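View pics/side2z.png

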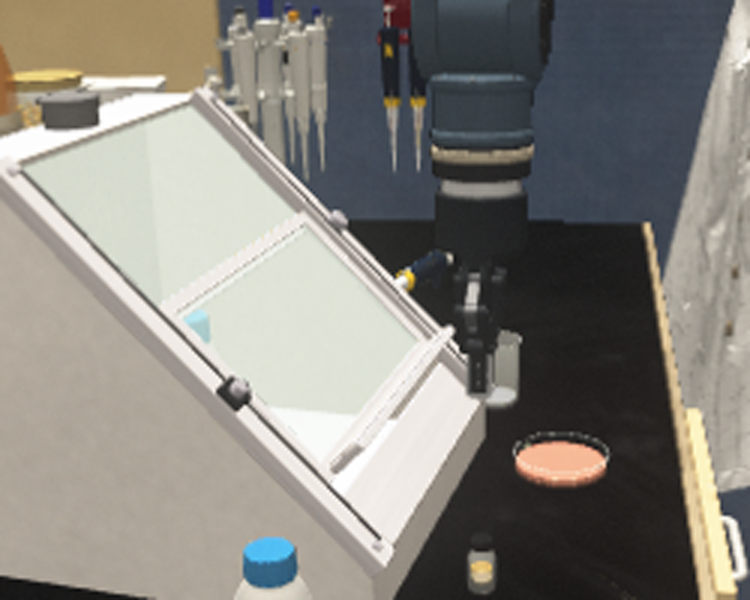

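Emit:
carry_out([
  [0.008, 0.001, 0, 0, 0],
  [0.018, 0.002, 0, 0, 0],
  [0.027, 0.0025, 0, 0, 0],
  [0.031, 0.003, 0, 0, 0],
  [0.031, 0.003, 0, 0, 0],
])

```text
time_s: 5.0
ee_pos: [0.4673, -0.0322, 0.1172]
eef_rot: [0.999, -0.026, 0.001, -0.029]
ft_force: [-0.4, 0.5, 0.6]
gripper_width: -0.004
```

```bash
python3 d.py .0077 -.03 .118
```

```text
t 5.0 hoodpos [ 0.0031 -0.0289  0.1172] target [ 0.4717 -0.034   0.118 ] delta tool [ 0.0045  0.0015 -0.0009] turn 5.35 z [ 0.0036  0.0573 -0.9984] F [-0.4  0.5  0.6]
u in tool [ 0.7045  0.0253 -0.7093] hx [ 0.9956  0.0931 -0.0047]
```

Emit:
carry_out([
  [0.002, 0, 0, 0, 0],
  [0.004, 0, 0, 0, 0],
  [0.006, 0.0005, 0, 0, 0],
  [0.008, 0.0005, 0, 0, 0],
  [0.008, 0.0005, 0, 0, 0],
])

```text
time_s: 5.5
ee_pos: [0.4712, -0.0325, 0.1169]
eef_rot: [0.999, -0.026, -0.002, -0.029]
ft_force: [-12.0, 1.9, 8.0]
gripper_width: -0.001
```

```bash
python3 d.py .0077 -.03 .118; python3 -c "
from h import *
pickle.dump(calibration('wrist'),open('w4.pkl','wb'));cv2.imwrite('pics/wrist4.png',grab_frame('wrist'))
a=grab_frame('side');cv2.imwrite('pics/side3.png',a);a=a[80:280,150:400]; cv2.imwrite('pics/side3z.png',cv2.resize(a,None,fx=3,fy=3,interpolation=cv2.INTER_CUBIC))"
```

```text
t 5.5 hoodpos [ 0.0069 -0.0286  0.1169] target [ 0.4717 -0.034   0.118 ] delta tool [ 0.0006  0.0014 -0.0012] turn 5.36 z [-0.0025  0.0584 -0.9983] F [-12.    1.9   8. ]
u in tool [ 0.7001  0.0246 -0.7136] hx [ 0.9956  0.0929 -0.0109]
```

View pics/side3z.png

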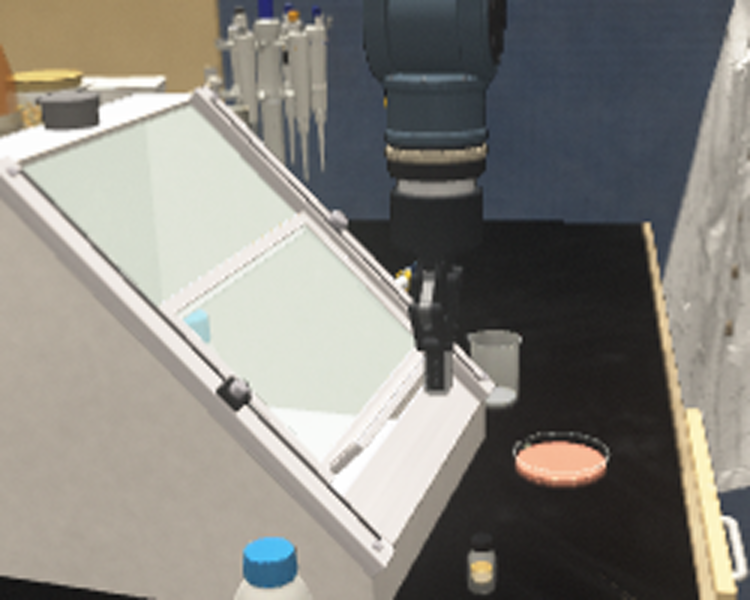

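View pics/wrist4.png

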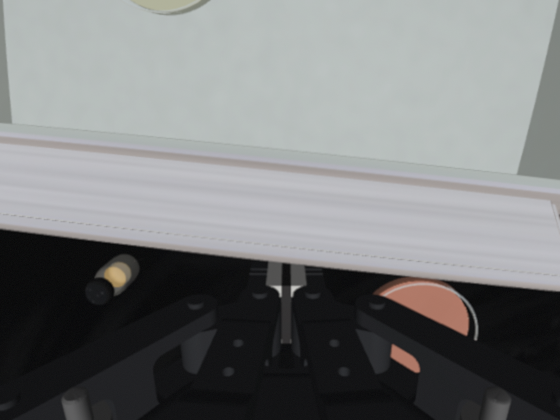

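Emit:
carry_out([
  [0, 0, -0.003, 0, 0],
  [0.0015, 0, -0.005, 0, 0],
  [0.004, 0, -0.0075, 0, 0],
  [0.007, 0, -0.0105, 0, 0],
  [0.01, 0, -0.0135, 0, 0],
  [0.013, 0, -0.0165, 0, 0],
])

```text
time_s: 6.2
ee_pos: [0.4862, -0.0347, 0.1336]
eef_rot: [0.999, -0.026, -0.0, -0.029]
ft_force: [-7.1, -0.7, 0.9]
gripper_width: 0.002
```

```bash
python3 d.py .0077 -.03 .118; python3 -c "
from h import *
pickle.dump(calibration('wrist'),open('w5.pkl','wb'));cv2.imwrite('pics/wrist5.png',grab_frame('wrist'))
a=grab_frame('side');cv2.imwrite('pics/side4.png',a);a=a[80:280,150:400]; cv2.imwrite('pics/side4z.png',cv2.resize(a,None,fx=3,fy=3,interpolation=cv2.INTER_CUBIC))"
```

```text
t 6.2 hoodpos [ 0.0222 -0.0286  0.1336] target [ 0.4717 -0.034   0.118 ] delta tool [-0.0145  0.0009  0.0156] turn 5.34 z [ 0.001   0.0571 -0.9984] F [-7.1 -0.7  0.9]
u in tool [ 0.7026  0.0253 -0.7111] hx [ 0.9957  0.0928 -0.0073]
```

View pics/side4z.png

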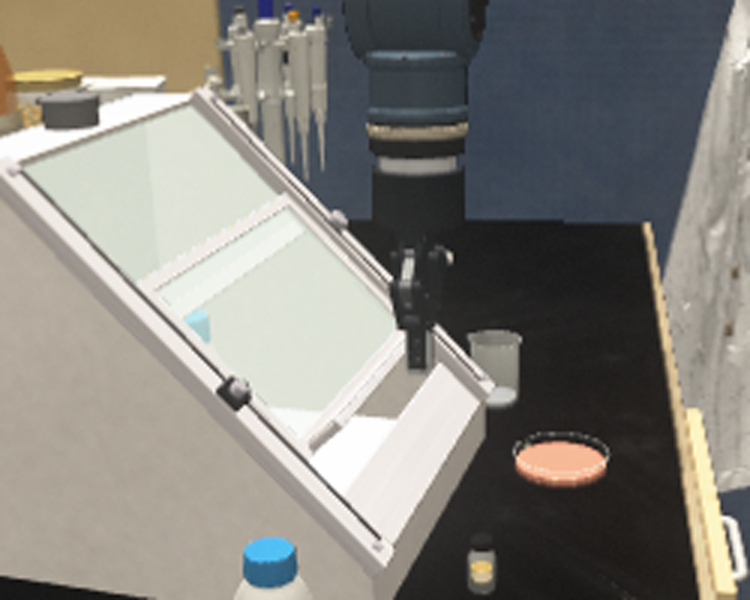

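Emit:
carry_out([
  [0.003, 0, -0.003, 0, 0],
  [0.008, 0, -0.008, 0, 0],
  [0.013, 0.0005, -0.013, 0, 0],
  [0.018, 0.0005, -0.018, 0, 0],
  [0.023, 0.001, -0.023, 0, 0],
  [0.028, 0.001, -0.028, 0, 0],
  [0.032, 0.001, -0.032, 0, 0],
  [0.034, 0.001, -0.034, 0, 0],
])

```text
time_s: 7.1
ee_pos: [0.5202, -0.0396, 0.1678]
eef_rot: [0.999, -0.026, -0.0, -0.028]
ft_force: [-7.5, -0.6, 2.4]
gripper_width: 0.0
```

```bash
python3 d.py .0077 -.03 .118; python3 -c "
from h import *
a=grab_frame('side');cv2.imwrite('pics/side5.png',a)
b=grab_frame('top');cv2.imwrite('pics/top5.png',b)
C={n:calibration(n) for n in('side','top')};h=np.load('hood.npy')
for n,a,o,w in(('side',a,(150,100),160),('top',b,(210,100),190)):
    a=cv2.resize(a[o[1]:o[1]+140,o[0]:o[0]+w],None,fx=4,fy=4,interpolation=cv2.INTER_CUBIC)
    cv2.imwrite(f'pics/{n}5r.png',a)
    for U in(.13,.14,.15):
        for P in ([sl(U,.135,.045),sl(U,-.135,.045)],[sl(U+.18,.15,.011),sl(U+.18,-.15,.011)]):
            p=(proj(C[n],hw(h,P))-o)*4+1.5; cv2.line(a,tuple(map(int,p[0])),tuple(map(int,p[1])),(0,0,255) if U==.14 else (255,0,0),1)
    P=[sl(.1665,.18,.022),sl(.1665,.13,.022)];p=(proj(C[n],hw(h,P))-o)*4+1.5; cv2.line(a,tuple(map(int,p[0])),tuple(map(int,p[1])),(0,160,0),1)
    cv2.imwrite(f'pics/{n}5z.png',a)
"
```

```text
t 7.1 hoodpos [ 0.0565 -0.0286  0.1678] target [ 0.4717 -0.034   0.118 ] delta tool [-0.0486 -0.0003  0.05  ] turn 5.33 z [ 0.0013  0.0567 -0.9984] F [-7.5 -0.6  2.4]
u in tool [ 0.7028  0.0254 -0.7109] hx [ 0.9957  0.0927 -0.007 ]
```

View pics/side5z.png

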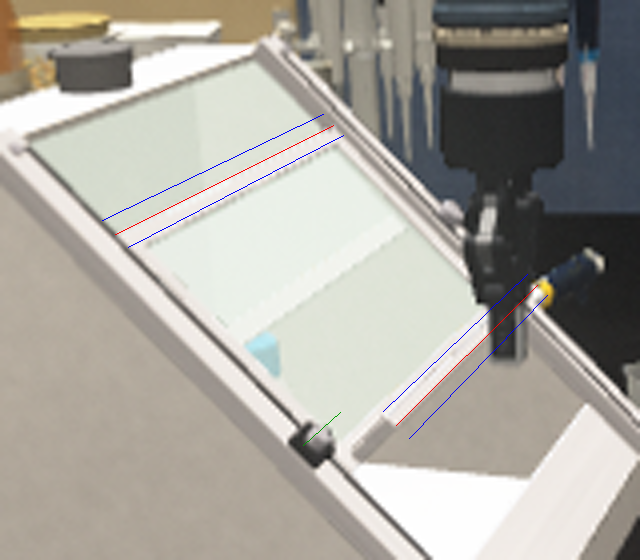

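View pics/side5r.png

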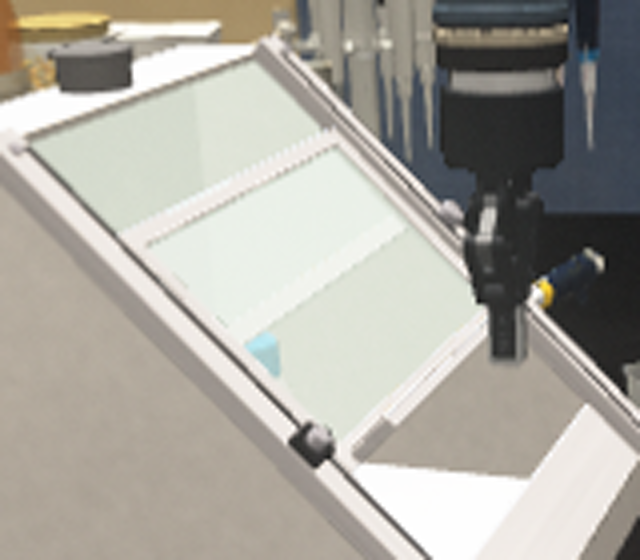

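View pics/top5z.png

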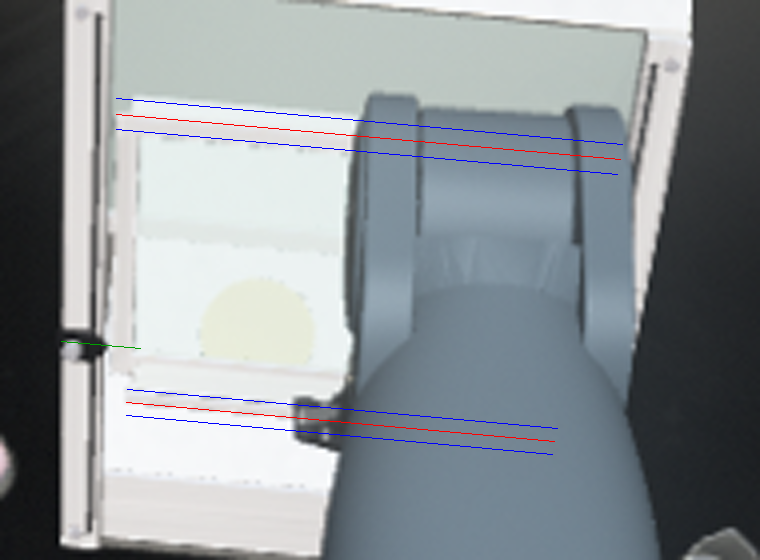

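Emit:
carry_out([
  [0.002, 0, -0.002, 0, 0],
  [0.005, 0, -0.005, 0, 0],
  [0.008, 0, -0.008, 0, 0],
  [0.011, 0.0005, -0.011, 0, 0],
  [0.0125, 0.0005, -0.0125, 0, 0],
  [0.0135, 0.0005, -0.0135, 0, 0],
  [0.0135, 0.0005, -0.0135, 0, 0],
])

```text
time_s: 7.9
ee_pos: [0.5336, -0.0416, 0.1812]
eef_rot: [0.999, -0.026, 0.0, -0.028]
ft_force: [-8.2, -1.3, 3.1]
gripper_width: 0.004
```

```bash
cat > chk.py <<'E'
from h import *
import sys
k=sys.argv[1]
a=grab_frame('side');cv2.imwrite(f'pics/side{k}.png',a)
b=grab_frame('top');cv2.imwrite(f'pics/top{k}.png',b)
C={n:calibration(n) for n in('side','top')};h=np.load('hood.npy')
for n,a,o,w in(('side',a,(150,100),160),('top',b,(210,100),190)):
    a=cv2.resize(a[o[1]:o[1]+140,o[0]:o[0]+w],None,fx=4,fy=4,interpolation=cv2.INTER_CUBIC)
    cv2.imwrite(f'pics/{n}{k}r.png',a)
    for U in(.1515,.1615,.1715):
        for P in ([sl(U,.135,.045),sl(U,.02,.045)],[sl(U+.18,.15,.011),sl(U+.18,-.15,.011)]):
            p=(proj(C[n],hw(h,P))-o)*4+1.5; cv2.line(a,tuple(map(int,p[0])),tuple(map(int,p[1])),(0,0,255) if U==.1615 else (255,0,0),1)
    P=[sl(.1665,.18,.022),sl(.1665,.13,.022)];p=(proj(C[n],hw(h,P))-o)*4+1.5; cv2.line(a,tuple(map(int,p[0])),tuple(map(int,p[1])),(0,160,0),1)
    cv2.imwrite(f'pics/{n}{k}z.png',a)
E
python3 d.py .0077 -.03 .118; python3 chk.py 6
```

```text
t 7.9 hoodpos [ 0.07   -0.0286  0.1812] target [ 0.4717 -0.034   0.118 ] delta tool [-0.0621 -0.0008  0.0634] turn 5.33 z [ 0.0015  0.0567 -0.9984] F [-8.2 -1.3  3.1]
u in tool [ 0.703   0.0255 -0.7107] hx [ 0.9957  0.0927 -0.0067]
```

View pics/side6z.png

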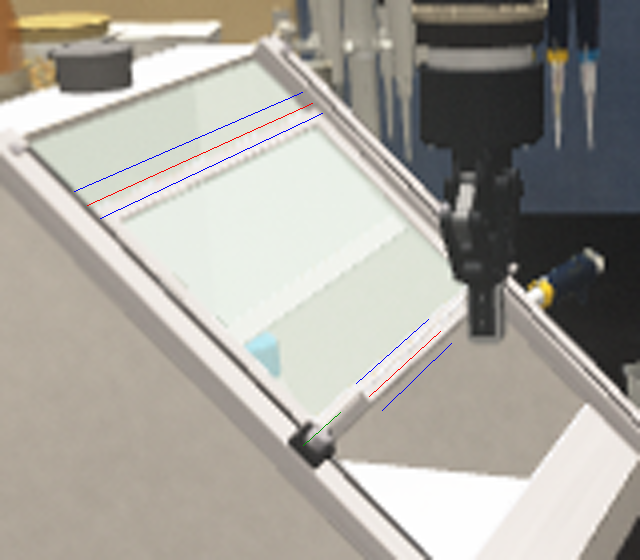

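View pics/top6z.png

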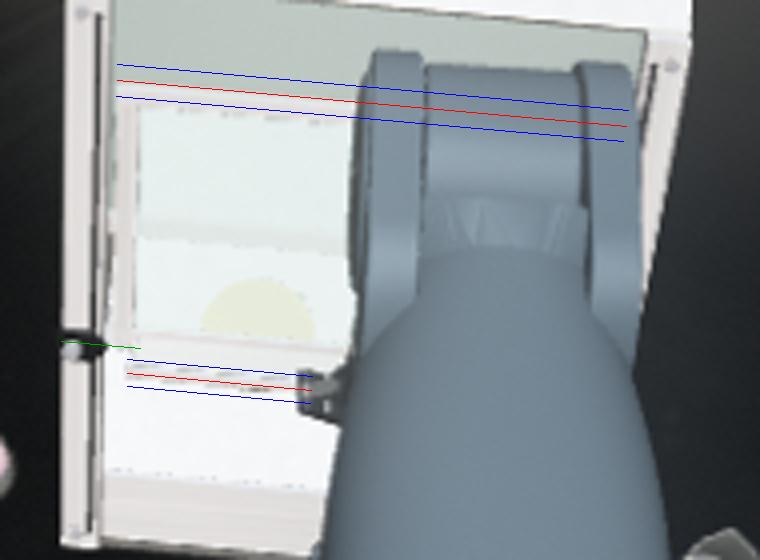

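Emit:
carry_out([
  [0.0005, 0, -0.0005, 0, 0],
  [0.001, 0, -0.001, 0, 0],
  [0.001, 0, -0.001, 0, 0],
  [-0.003, 0, 0.002, 0, 0],
  [-0.015, 0, 0.003, 0, 0],
  [-0.04, 0, 0.003, 0, 0],
  [-0.07, 0, 0.003, 0, 0],
  [-0.09, 0, 0.003, 0, 0],
])

```text
time_s: 8.8
ee_pos: [0.4426, -0.0363, 0.178]
eef_rot: [0.999, -0.026, 0.001, -0.029]
ft_force: [0.7, -0.8, 0.6]
gripper_width: 0.002
```

Emit:
carry_out([
  [-0.015, 0, -0.02, 0, 0],
  [-0.03, 0, -0.05, 0, 0],
  [-0.035, 0, -0.09, 0, 0],
  [-0.04, 0, -0.13, 0, 0],
  [-0.04, 0, -0.16, 0, 0],
  [-0.04, 0, -0.17, 0, 0],
  [-0.04, 0, -0.17, 0, 0],
])

```text
time_s: 9.5
ee_pos: [0.4045, -0.0442, 0.3488]
eef_rot: [0.999, -0.026, 0.003, -0.029]
ft_force: [0.4, -0.3, 0.4]
gripper_width: 0.002
```

```bash
python3 d.py -.03 -.03 .118; python3 chk.py 7; python3 -c "
from h import *
c=calibration('wrist');pickle.dump(c,open('w7.pkl','wb'));im=grab_frame('wrist');cv2.imwrite('pics/wrist7.png',im)
"
```

```text
t 9.5 hoodpos [-0.0573 -0.0499  0.3488] target [ 0.4344 -0.0285  0.118 ] delta tool [ 0.0282 -0.004   0.2315] turn 5.34 z [ 0.0066  0.0569 -0.9984] F [ 0.4 -0.3  0.4]
u in tool [ 0.7066  0.0255 -0.7071] hx [ 0.9956  0.0932 -0.0017]
```

View pics/side7z.png

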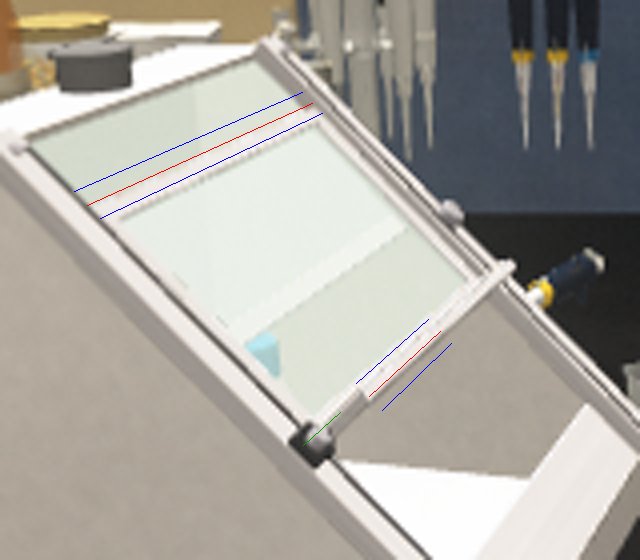

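View pics/top7r.png

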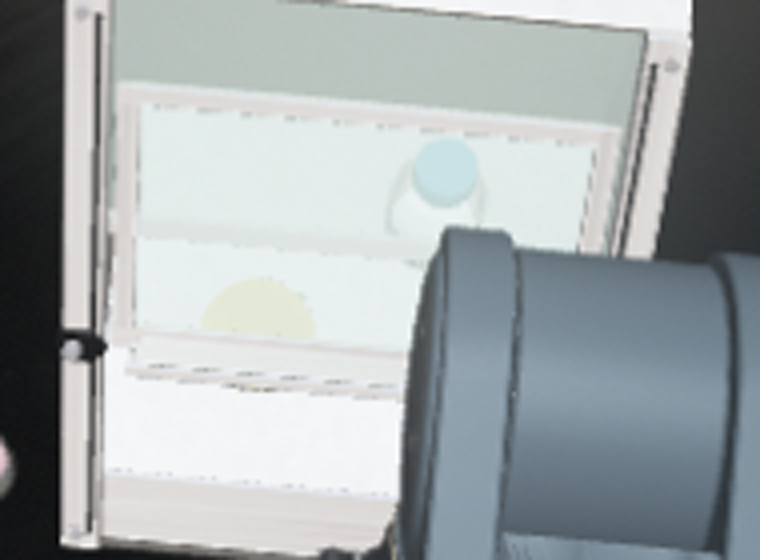

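View pics/wrist7.png

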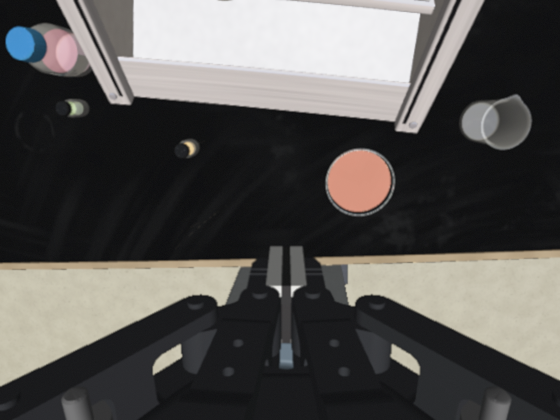

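Emit:
carry_out([
  [0.01, 0.0, -0.015, 0, 0],
  [0.03, 0, -0.03, 0, 0],
  [0.05, 0, -0.05, 0, 0],
  [0.07, 0, -0.07, 0, 0],
  [0.09, 0, -0.085, 0, 0],
  [0.1, 0, -0.09, 0, 0],
  [0.1, 0, -0.09, 0, 0],
  [0.1, 0, -0.09, 0, 0],
])

```text
time_s: 10.45
ee_pos: [0.5035, -0.0544, 0.4363]
eef_rot: [0.999, -0.026, -0.0, -0.029]
ft_force: [-0.6, 0.3, -0.3]
gripper_width: 0.001
```

```bash
python3 -c "
from h import *
c=calibration('wrist');im=grab_frame('wrist');cv2.imwrite('pics/wrist8.png',im)
h=np.load('hood.npy');P=[sl(.1665,.15,.022),sl(.1615,.135,.045)];p=proj(c,hw(h,P));print(p)
o=(p.mean(0)-[60,60]).clip(0).astype(int);a=cv2.resize(im[o[1]:o[1]+120,o[0]:o[0]+150],None,fx=5,fy=5,interpolation=cv2.INTER_CUBIC)
cv2.imwrite('pics/w8r.png',a)
for U in(.1515,.1565,.1615,.1665):
  for P,col in(([sl(U,.135,.045),sl(U,.06,.045)],(255,0,0)),([sl(U+.005,.165,.022),sl(U+.005,.14,.022)],(0,160,0))):
    q=(proj(c,hw(h,P))-o)*5+2;cv2.line(a,tuple(map(int,q[0])),tuple(map(int,q[1])),(0,0,255) if U==.1615 else col,1)
cv2.imwrite('pics/w8z.png',a)
"
```

```text
[[124.61569767  94.04936616]
 [132.71905528 114.36689558]]
```

View pics/w8r.png

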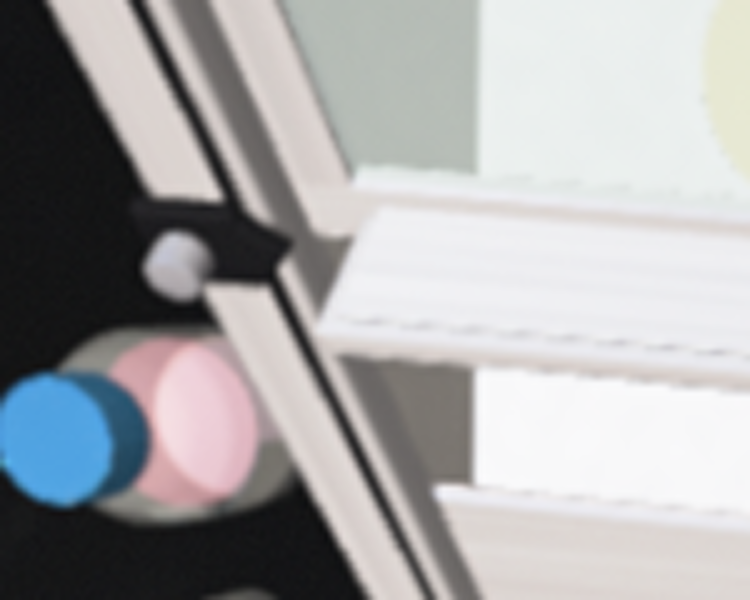

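View pics/w8z.png

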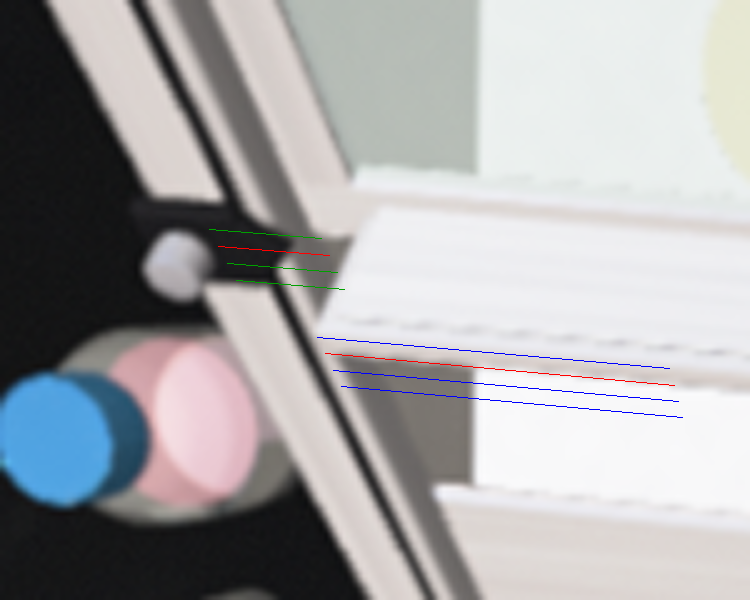

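```bash
python3 -c "
from plant import *
s=observe();print(s['time_s'],s['qvel'].round(3),s['ft_force'].round(1));print(finish_job())"
```

```text
10.5 [ 0.    -0.015  0.001  0.004  0.002  0.   ] [-0.9  0.7  0.1]
the job is handed in; nothing more can be done
None
```

I pushed the sash up about 90 mm with the closed fingers and left it at the black marker. The hand was then backed away, and I handed the job in at 10.5 s. `finish_job` gives no verdict, so the result below rests on my own camera checks.

- **Level with the marker:** in the final wrist picture the middle of the lip is level with the marker's point to within about 0–2 mm, and if anything slightly below it. The side and top pictures put it 1–3 mm low. All of these are inside the 8 mm allowed.
- **Forces:** the lip read about 7–12 N while being pushed, and the force after withdrawal was near zero. I held no contact with the lip's upper face.
- **Marker and glassware:** the marker shows no movement in the pictures. I compared the glassware only by eye, and all of it looked undisturbed.

Two things differed from the plan:

- **Not fully beneath the lip:** the moves cannot tilt the tool, so the fingers stayed near vertical. They bore on the lip's lower outer edge instead of lying flat under it.
- **Last joint at its limit:** the last joint reached the end of its range during the approach. That left the tool tilted about 3° sideways and turned about 5° from the hood. I therefore pushed about 30 mm right of the middle of the lip, and the sash moved smoothly.

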